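Find and release the latched illuminator key

TASK

One of the four white keys on the blue illuminator key box is latched down, and its lamp no longer tells which. With closed fingertips tap all four keys lightly, one after another from the robot's left to its right, to find the one that does not give; only then press that key right down so that it unlatches, and let it spring out. Do not push any other key in further than a light tap, and leave the weight, the lens and the lens cover beside the box standing where they are.

Things in the scene. Friction and masses are not known exactly. Their poses are not given: they have to be found in the camera images.
- key_box: blue key box, 90 x 172 x 45 mm (x, y, z), standing fixed on the bench; origin under its centre on the bench, z up, its y runs along the key row (towards the robot's left when the yaw is 0), its x away from the robot. Dark steel face plate on top with four white keys in a row 36 mm apart, and behind each key a small amber lamp (all unlit, 4 mm high)
- place_1 (a point): place 1 of the key row, counted from the robot's left: centre of the key there, at the height of the box's top face (45 mm above the bench)
- place_2 (a point): place 2 of the key row, counted from the robot's left: centre of the key there, at the height of the box's top face (45 mm above the bench)
- place_3 (a point): place 3 of the key row, counted from the robot's left: centre of the key there, at the height of the box's top face (45 mm above the bench)
- place_4 (a point): place 4 of the key row, counted from the robot's left: centre of the key there, at the height of the box's top face (45 mm above the bench)
- key_a: one of four identical keys (which stands in which place varies), with its 3 mm black frame; origin at the centre of the key on the box's top face, axes as the box's. The one latched key does not move under less than about 6 N; pushed to its bottom stop (about 9 N) it unlatches (at about 7 mm) and springs fully out when let go
- cap_a_top (a point): centre of the top of the white cap of key_a, 24 x 20 mm (box x, y), flat with rounded edges. Top 16 mm above the box's top face when the key is out, 11 mm when latched, 7 mm at the bottom stop
- cap_a (a joint): how far key_a is pushed down, m: 0 out, about 0.005 latched, 0.009 bottom stop. A key that is out gives at 2.5 N and then 0.7 N per mm (4 N pushes it 2 mm in, 6 N 5 mm); pushing such a key deeper than 0.0065 switches it, which is a fault
- key_b: one of four identical keys (which stands in which place varies), with its 3 mm black frame; origin at the centre of the key on the box's top face, axes as the box's. The one latched key does not move under less than about 6 N; pushed to its bottom stop (about 9 N) it unlatches (at about 7 mm) and springs fully out when let go
- cap_b_top (a point): centre of the top of the white cap of key_b, 24 x 20 mm (box x, y), flat with rounded edges. Top 16 mm above the box's top face when the key is out, 11 mm when latched, 7 mm at the bottom stop
- cap_b (a joint): how far key_b is pushed down, m: 0 out, about 0.005 latched, 0.009 bottom stop. A key that is out gives at 2.5 N and then 0.7 N per mm (4 N pushes it 2 mm in, 6 N 5 mm); pushing such a key deeper than 0.0065 switches it, which is a fault
- key_c: one of four identical keys (which stands in which place varies), with its 3 mm black frame; origin at the centre of the key on the box's top face, axes as the box's. The one latched key does not move under less than about 6 N; pushed to its bottom stop (about 9 N) it unlatches (at about 7 mm) and springs fully out when let go
- cap_c_top (a point): centre of the top of the white cap of key_c, 24 x 20 mm (box x, y), flat with rounded edges. Top 16 mm above the box's top face when the key is out, 11 mm when latched, 7 mm at the bottom stop
- cap_c (a joint): how far key_c is pushed down, m: 0 out, about 0.005 latched, 0.009 bottom stop. A key that is out gives at 2.5 N and then 0.7 N per mm (4 N pushes it 2 mm in, 6 N 5 mm); pushing such a key deeper than 0.0065 switches it, which is a fault
- key_d: one of four identical keys (which stands in which place varies), with its 3 mm black frame; origin at the centre of the key on the box's top face, axes as the box's. The one latched key does not move under less than about 6 N; pushed to its bottom stop (about 9 N) it unlatches (at about 7 mm) and springs fully out when let go
- cap_d_top (a point): centre of the top of the white cap of key_d, 24 x 20 mm (box x, y), flat with rounded edges. Top 16 mm above the box's top face when the key is out, 11 mm when latched, 7 mm at the bottom stop
- cap_d (a joint): how far key_d is pushed down, m: 0 out, about 0.005 latched, 0.009 bottom stop. A key that is out gives at 2.5 N and then 0.7 N per mm (4 N pushes it 2 mm in, 6 N 5 mm); pushing such a key deeper than 0.0065 switches it, which is a fault
- brass_weight: brass 100 g weight, 26 mm across, 34 mm high, loose, left of the box; origin at the centre of its underside; must stay where it is
- lens: black lens, 38 mm across, 50 mm high, standing loose, right of the box; origin at the centre of its underside; must stay where it is
- lens_cover: black round lens cover, 54 mm across, 11 mm high, lying loose, right of the lens; origin at the centre of its underside; must stay where it is

How it is judged:
By the outcome, as a careful person would: the job done as asked, in the order asked, and still so for the second after the job is handed in, with the robot touching nothing.
It also fails if it takes over 48 s, if anything falls off the work surface, if the arm or the gripper's body presses on something with over 40 N, if the wrist force passes 120 N, or if a joint passes its speed limit or range.

ROBOT

A 6-joint arm with a two-finger parallel gripper is mounted at the origin on a cart in front of the work surface, level with it; the furniture and walls round the work are solid. World frame = base frame: x ahead of the robot, y to its left, z up, the work surface at z = 0. Lengths are in mm, angles in rad, forces in N, time in s.
With the tool pointing down it reaches from about 375 to 925 mm from the base axis. Payload 5.7 kg.
Tool frame: the origin (TCP) lies midway between the tips of the shut fingers; the grasp point (between the pads) lies 19 mm behind it; z points along the fingers, y is the line along which they close (so a half turn about z gives the same grasp; the last joint's range is limited). The gripper opens to 85 mm and grips with 20 to 120 N. Pads are 22 mm wide; open, the fingers measure 114 mm over their backs; the gripper's body (76 mm by 85 mm) begins 54 mm behind the grasp point. The pads swing forward as they close: fully open they stand 13 mm farther back than shut.
Start: joints at [-0.115, 0.359, 1.51, -0, 1.272, -0.115], TCP at [599.966, -0.004, 200.167] pointing down, gripper open.
Joint ranges: [-2.97, 2.97], [-1.01, 2.36], [0.21, 2.38], [-0.96, 4.11], [0.2, 2.71], [-2.98, 2.98]. Speed limits (rad/s): [2.39, 2.39, 3.14, 3.14, 3.14, 3.14].

INTERFACE

Orientations are given as a unit quaternion [w, x, y, z].
In Python, from bench import r, cams, finish_job gives the robot as it stands.
- The arm moves only by the tool arm_command, never from a script. Its argument "motion" is a list of rows, each a list of 3 entries, a list of its own where there are three numbers: the shift along the world's x, y, z each as a share of 200 mm, from -1 to 1, then the turn, a rotation vector about the world's x, y, z each as a share of 90 degrees, from -1 to 1, then the opening, from -1 (shut) to 1 (fully open). A call has 1 to 20 rows; each row shifts and turns the commanded pose from where the row before left it; what a row does not reach is not made up. A row lasts 1/8 s, in which the tool goes at most 62.5 mm and 10.7 degrees, less where a joint would pass 70% of its speed; a pose out of reach is approached as far as the arm can. A call with a number of a shift or a turn outside -1 to 1 is refused whole. A call with a gripper value outside its range is refused whole. The fingers move at their own pace and stop on an object; "newtons" is the grip in N (left out, the last holds). Time passes only in rows, so rows that do not move let the fingers close. It gives the time, the measured TCP pose, the force, the opening and the grip force at its end, in the units of the state.
- r.get_state(): the state, without advancing time (a new reading comes with each control period).
- cams.get_image(name): name is "scene" or "side" or "wrist"; returns the picture (384x512x3 uint8, red, green, blue); there is no depth.
- cams.get_calibration(name): a dict with "intrinsics" (3x3 intrinsics, pixels), "R" (3x3) and "t" (3): a world point X has camera coordinates R X + t; the wrist camera has in their place "mount" (4x4, takes a point from camera to tool coordinates, whose origin is the TCP and whose axes are the flange's). Camera axes: x right, y down, z forward; pixel columns grow to the right and rows downward; lengths in mm; the calibration is good to about 2 mm. A picture is of the moment at which its call begins: read the wrist's pose just before it. get_calibration takes no time and is no camera call.
- finish_job(): hands the job in; it is judged then, once.
The state is a dict: "time": time; "qpos": joint angles; "joint_vel": joint speeds; "joint_torque": joint torques, N m; "position": TCP position; "ee_rot": TCP orientation; "contact_force": force on the tool from outside, world axes, zero at the start; "torque": the same for the moment, N m; "gripper_width": finger opening in mm; "gripper_force": force on a finger pad.
Only numpy, scipy, OpenCV 4.12 (cv2) and the standard library are available. Lean on these libraries where they do the work, as an engineer would, in place of code of your own. Each camera call takes 0.05 s, during which the arm holds its last target. There are 200 camera calls.

## Working session

There is one attempt and no reset: what is moved stays moved. The work goes in short steps, Python scripts to look and compute and a tool call to move; the robot and the scene stay as the last step left them, time stands still between calls to the robot, and variables do not carry over. Pictures are saved under pics/ and viewed, at most 10 in all, crops included, and the job is handed in when it is done.

Besides the shell and the picture viewer there is one more tool, called after ">>>" in YAML: its name, and indented under it one key for each argument. arm_command: Moves the arm, as the interface text tells. Its arguments: {"type":"object","properties":{"motion":{"type":"array"},"newtons":{"type":"number"}},"required":["motion"]}

```bash
ls; mkdir -p pics; python3 - <<'E'
from bench import r,cams
import cv2,numpy as np
s=r.get_state();print(s)
for n in("scene","side","wrist"):
    im=cams.get_image(n);cv2.imwrite(f"pics/{n}0.png",im[:,:,::-1]);
    c=cams.get_calibration(n);print(n,{k:np.round(v,3).tolist() for k,v in c.items()})
a=[cv2.imread(f"pics/{n}0.png") for n in("scene","wrist")]
E
```

```text
pics
{'time': 0.0, 'qpos': array([-1.15082005e-01,  3.59531792e-01,  1.51146131e+00, -1.74513888e-06,
        1.27249873e+00, -1.15102280e-01]), 'joint_vel': array([ 5.08237385e-04, -1.17678431e-03,  8.17776083e-04,  1.29257698e-05,
       -1.48943650e-03,  6.89239864e-04]), 'joint_torque': array([ 1.96551155e-03, -5.27614331e+01, -2.78626120e+01, -6.37880498e-05,
        1.32890840e-02, -2.81424428e-05]), 'position': array([5.99244404e+02, 8.97935255e-02, 1.99326711e+02]), 'ee_rot': array([-7.43609354e-04,  7.07099112e-01,  7.07113813e-01, -5.90562106e-04]), 'contact_force': array([ 0.47938516,  0.38412282, -0.64495336]), 'torque': array([-0.00115637, -0.00543426, -0.00108456]), 'gripper_force': 0.0, 'gripper_width': 85.44663917503361}
scene {'intrinsics': [[476.123, 0.0, 252.189], [0.0, 476.123, 193.149], [0.0, 0.0, 1.0]], 'R': [[0.771, -0.637, 0.006], [-0.463, -0.566, -0.682], [0.438, 0.523, -0.731]], 't': [-411.533, 256.267, 782.57]}
side {'intrinsics': [[378.226, 0.0, 254.988], [0.0, 378.226, 188.303], [0.0, 0.0, 1.0]], 'R': [[0.999, 0.05, 0.019], [0.042, -0.496, -0.868], [-0.033, 0.867, -0.497]], 't': [-501.726, 20.035, 923.902]}
wrist {'intrinsics': [[285.722, 0.0, 256.09], [0.0, 285.722, 194.622], [0.0, 0.0, 1.0]], 'mount': [[0.001, -0.966, -0.258, 66.62], [1.0, 0.001, -0.0, -0.681], [0.0, -0.258, 0.966, -174.154], [0.0, 0.0, 0.0, 1.0]]}
```

View pics/scene0.png

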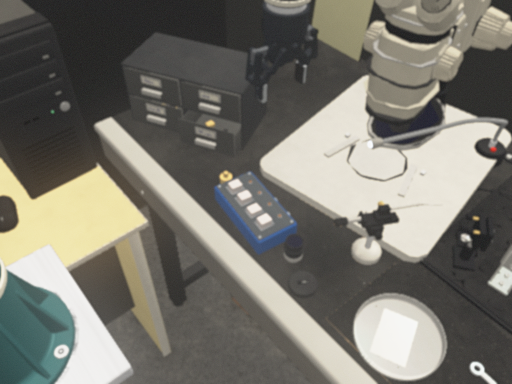

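View pics/wrist0.png

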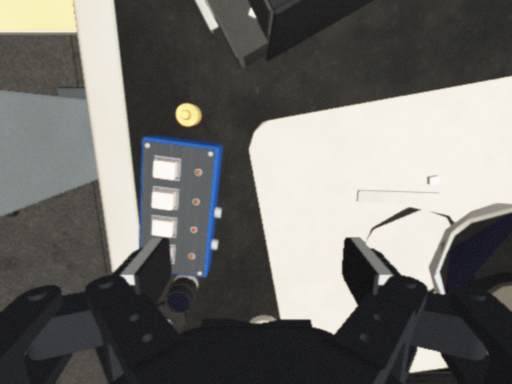

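View pics/side0.png

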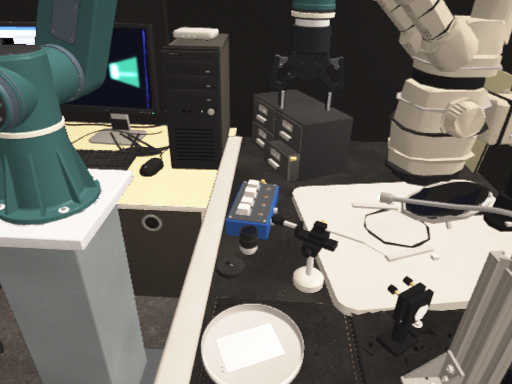

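The box (wrist view) spans about (140–220, 138–278) with keys at (167,168), (165,199), (164,228) and the fourth under the left finger at about (163,252). The weight is at (188,115) and the lens at (180,295). In scene view the keys run (236,185)→(265,222), and in side view (254,186)→(247,210).

```bash
cat > h.py <<'E'
import numpy as np,cv2
from scipy.spatial.transform import Rotation as Ro
from bench import r,cams
def ray(n,uv,st=None):
    c=cams.get_calibration(n);d=np.linalg.inv(c["intrinsics"])@np.array([uv[0],uv[1],1.])
    if n=="wrist":
        q=st["ee_rot"];T=Ro.from_quat([q[1],q[2],q[3],q[0]]).as_matrix();M=np.array(c["mount"])
        o=T@M[:3,3]+st["position"];d=T@M[:3,:3]@d
    else:
        R=np.array(c["R"]);o=-R.T@c["t"];d=R.T@d
    return o,d/np.linalg.norm(d)
def meet(rs):
    A=np.zeros((3,3));b=np.zeros(3)
    for o,d in rs:
        P=np.eye(3)-np.outer(d,d);A+=P;b+=P@o
    x=np.linalg.solve(A,b);return x,[float(np.linalg.norm((np.eye(3)-np.outer(d,d))@(x-o))) for o,d in rs]
def plane(o,d,z):return o+d*(z-o[2])/d[2]
E
python3 - <<'E'
from h import *
roi={"scene":(210,165,300,250),"side":(225,172,285,240),"wrist":(140,140,198,268)}
big=[]
for n,(x0,y0,x1,y1) in roi.items():
    im=cv2.imread(f"pics/{n}0.png")[y0:y1,x0:x1];h=cv2.cvtColor(im,cv2.COLOR_BGR2HSV)
    print(n)
    for vt in(150,215):
        m=((h[...,2]>vt)&(h[...,1]<60)).astype(np.uint8)
        k,l,st,ce=cv2.connectedComponentsWithStats(m,connectivity=4)
        for i in range(1,k):
            if st[i,4]>15:print(vt,ce[i].round(1)+[x0,y0],(st[i]+[x0,y0,0,0,0]).tolist())
    big.append(cv2.resize(im,None,fx=4.5,fy=4.5,interpolation=cv2.INTER_CUBIC)[:520])
H=max(b.shape[0] for b in big)
o=np.hstack([cv2.copyMakeBorder(b,0,H-b.shape[0],0,4,0) for b in big]);o=o[:, :];print(o.shape)
f=min(1,800/o.shape[1],600/o.shape[0]);cv2.imwrite("pics/crop1.png",cv2.resize(o,None,fx=f,fy=f))
E
```

```text
scene
150 [284.2 175.8] [260, 165, 40, 32, 771]
150 [239.3 191.2] [228, 179, 24, 26, 348]
150 [253.3 209. ] [246, 202, 16, 15, 155]
150 [263.6 220.6] [256, 213, 16, 17, 196]
150 [221. 238.] [210, 216, 34, 34, 595]
215 [285.3 173.6] [262, 165, 38, 26, 576]
215 [234.8 183.5] [229, 180, 13, 8, 72]
215 [244.  194.8] [238, 191, 13, 9, 80]
215 [253.7 208. ] [248, 204, 13, 9, 81]
215 [263.9 218.6] [258, 214, 13, 10, 89]
215 [220.6 238.4] [210, 218, 32, 32, 511]
side
150 [227.8 186.9] [225, 172, 10, 44, 230]
150 [248.3 197.8] [236, 179, 25, 37, 482]
150 [274.9 209.3] [273, 207, 5, 5, 18]
215 [227.5 185.5] [225, 172, 9, 40, 192]
215 [253.7 182.5] [248, 180, 11, 8, 51]
215 [251.1 189.9] [245, 187, 12, 10, 65]
215 [247.3 199.5] [241, 196, 12, 9, 65]
215 [244.3 206.6] [238, 203, 12, 11, 76]
wrist
150 [147. 145.] [145, 143, 5, 5, 21]
150 [166.4 168. ] [152, 155, 29, 26, 630]
150 [164.5 198.2] [151, 186, 28, 25, 608]
150 [163.5 226.2] [151, 215, 26, 23, 531]
150 [193.6 229.2] [190, 227, 7, 6, 18]
150 [172.4 252.7] [170, 245, 6, 19, 78]
215 [164.5 169.7] [153, 160, 25, 20, 402]
215 [163.  200.3] [152, 192, 24, 18, 369]
215 [162.3 228.1] [152, 220, 22, 17, 326]
(520, 948, 3)
```

View pics/crop1.png

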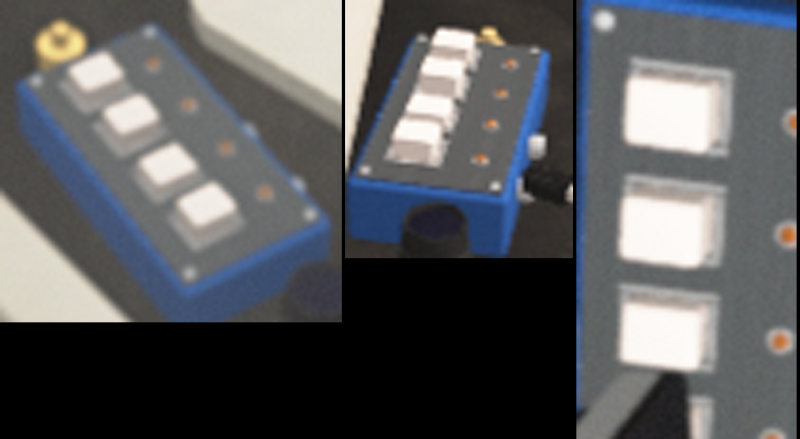

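The crops show the four bright cap tops clearly separated in scene and side views. The third from the left seems to sit lower. Next I triangulate.

```bash
python3 - <<'E'
from h import *
st=dict(position=np.array([599.24,.09,199.33]),ee_rot=np.array([-7.436e-4,.7070991,.7071138,-5.9e-4]))
S=[(234.8,183.5),(244,194.8),(253.7,208),(263.9,218.6)];D=[(253.7,182.5),(251.1,189.9),(247.3,199.5),(244.3,206.6)]
W=[(164.5,169.7),(163,200.3),(162.3,228.1)]
for i in range(4):
    a=ray("scene",S[i]);b=ray("side",D[i]);rs=[a,b]
    if i<3: rs.append(ray("wrist",W[i],st))
    x,e=meet(rs);print(i+1,x.round(1),np.round(e,1),"s@61",plane(*a,61).round(1)[:2],"d@61",plane(*b,61).round(1)[:2],"w",plane(*rs[-1],61).round(1)[:2])
# face-plate screws / lamps in wrist at z=45(screw), bench things
for n,p,z in[("screw",(147,145),45),("screw",(211,155),45),("lampA",(198.5,172),49),("lampD",(191.5,256),49),("weight",(186,115),34),("lens",(180,298),50),("rail",(130,160),0),("rail",(134,240),0)]:
    print(n,plane(*ray("wrist",p,st),z).round(1))
for n,p,z in[("lens scene",(294,241),50),("cover scene",(302,284),11),("weight scene",(226,176),34),]:
    print(n,plane(*ray("scene",p),z).round(1))
# rail height: same rail inner edge near box
E
```

```text
1 [496.9  11.   57.4] [0.6 1.3 1.2] s@61 [495.2   8.8] d@61 [498.1   2.6] w [496.8  11.5]
2 [492.3 -24.6  57.3] [0.3 1.5 1.3] s@61 [490.1 -27. ] d@61 [494.1 -32.2] w [492.2 -23.7]
3 [486.9 -60.7  53.3] [0.2 0.8 1. ] s@61 [482.8 -65.7] d@61 [488.4 -74. ] w [488.6 -57.6]
4 [483.5 -95.3  56.2] [0.1 0.1] s@61 [480.7 -98.3] d@61 [ 484.  -102.7] w [ 484.  -102.7]
screw [474.   37.1  45. ]
screw [546.4  25.9  45. ]
lampA [531.9   6.8  49. ]
lampD [517.7 -99.5  49. ]
weight [517.9  70.2  34. ]
lens [ 499.5 -158.9   50. ]
rail [432.7  13.6   0. ]
rail [425.5 -99.9   0. ]
lens scene [ 494.9 -167.3   50. ]
cover scene [ 462.3 -227.4   11. ]
weight scene [510.2  59.1  34. ]
```

>>> arm_command:
  motion:
    - [[-0.14, -0.16, -0.05], [0, 0, -0.02], -1]
    - [[-0.14, -0.16, -0.05], [0, 0, -0.02], -1]
    - [[-0.14, -0.16, -0.05], [0, 0, -0.02], -1]
    - [[-0.14, -0.16, -0.05], [0, 0, -0.02], -1]
    - [[0, 0, 0], [0, 0, 0], -1]
    - [[0, 0, 0], [0, 0, 0], -1]
    - [[0, 0, 0], [0, 0, 0], -1]
    - [[0, 0, 0], [0, 0, 0], -1]
  newtons: 40

```text
time: 1.15
position: [488.7, -127.4, 160.3]
ee_rot: [0.0, 0.75, 0.662, 0.0]
contact_force: [0.2, -0.3, -0.6]
gripper_width: -0.1
gripper_force: 0.0
```

```bash
python3 - <<'E'
from h import *
import pickle
s=r.get_state();im=cams.get_image("wrist")[:,:,::-1];cv2.imwrite("pics/w1.png",im);pickle.dump(s,open("s1.pkl","wb"))
print(s["position"],s["ee_rot"],s["contact_force"],s["gripper_width"])
h=cv2.cvtColor(np.ascontiguousarray(im),cv2.COLOR_BGR2HSV)
for vt in(150,215):
    m=((h[...,2]>vt)&(h[...,1]<60)).astype(np.uint8)
    k,l,t,ce=cv2.connectedComponentsWithStats(m,connectivity=4)
    for i in range(1,k):
        if 60<t[i,4]<3000:print(vt,ce[i].round(1),t[i].tolist(),plane(*ray("wrist",ce[i],s),59).round(1))
E
```

```text
[ 488.73094609 -127.43377266  160.34815955] [1.92979071e-04 7.49663126e-01 6.61819563e-01 1.64909814e-04] [ 0.23035255 -0.2565918  -0.64454026] -0.06704437606226271
150 [245.5  34. ] [229, 19, 34, 33, 1007] [495.7   9.8  59. ]
150 [245.4  77.6] [229, 63, 33, 31, 932] [490.9 -25.1  59. ]
150 [306.6 100. ] [304, 94, 7, 13, 78] [544.1 -51.1  59. ]
150 [245.5 117.8] [230, 104, 32, 29, 890] [486.4 -59.8  59. ]
150 [304.3 144.4] [302, 139, 6, 12, 67] [538.8 -91.   59. ]
150 [245.3 155.5] [230, 142, 31, 27, 770] [481.5 -94.5  59. ]
150 [  2.7 217.1] [0, 201, 9, 28, 146] [ 227.7 -126.2   59. ]
150 [365.1 258.3] [343, 239, 46, 42, 1267] [ 593.2 -218.2   59. ]
150 [495.8 330.6] [489, 325, 14, 12, 134] [ 739.3 -328.1   59. ]
215 [244.8  31.6] [231, 20, 28, 25, 668] [495.4  11.7  59. ]
215 [245.   76.1] [232, 64, 27, 25, 623] [490.7 -23.9  59. ]
215 [245. 118.] [233, 108, 25, 21, 519] [485.9 -59.9  59. ]
215 [245.2 156.8] [233, 147, 25, 21, 509] [481.2 -95.7  59. ]
215 [366.2 257.7] [347, 242, 41, 39, 928] [ 594.4 -217.6   59. ]
```

View pics/w1.png

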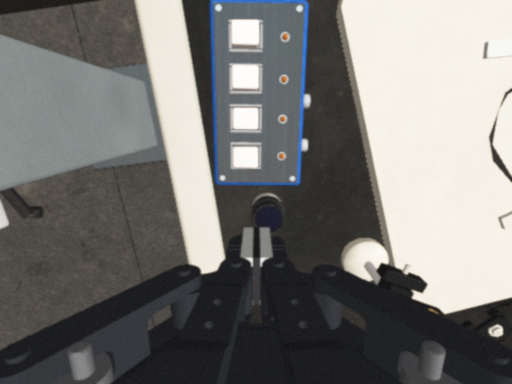

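The wrist view is aligned with the box. Keys are at (245,34), (245,77), (245,118), (245,156), in a straight row. I now go over place 1.

>>> arm_command:
  motion:
    - [[0.012, 0.232, 0], [0, 0, 0], -1]
    - [[0.012, 0.232, 0], [0, 0, 0], -1]
    - [[0.012, 0.232, 0], [0, 0, 0], -1]
    - [[0, 0, -0.2], [0, 0, 0], -1]
    - [[0, 0, -0.15], [0, 0, 0], -1]
    - [[0, 0, -0.075], [0, 0, 0], -1]
    - [[0, 0, 0], [0, 0, 0], -1]
    - [[0, 0, 0], [0, 0, 0], -1]

```text
time: 2.2
position: [496.2, 11.0, 76.0]
ee_rot: [0.001, 0.75, 0.661, 0.001]
contact_force: [0.6, -0.4, 0.1]
gripper_width: 0.0
gripper_force: 0.0
```

>>> arm_command:
  motion:
    - [[0, 0, -0.03], [0, 0, 0], -1]
    - [[0, 0, -0.02], [0, 0, 0], -1]
    - [[0, 0, -0.01], [0, 0, 0], -1]
    - [[0, 0, -0.005], [0, 0, 0], -1]
    - [[0, 0, 0], [0, 0, 0], -1]
    - [[0, 0, 0], [0, 0, 0], -1]

```text
time: 2.95
position: [495.2, 11.2, 62.2]
ee_rot: [-0.0, 0.75, 0.661, -0.0]
contact_force: [0.3, 0.0, 1.0]
gripper_width: 0.2
gripper_force: 0.0
```

>>> arm_command:
  motion:
    - [[0, 0, -0.005], [0, 0, 0], -1]
    - [[0, 0, -0.005], [0, 0, 0], -1]
    - [[0, 0, 0], [0, 0, 0], -1]
    - [[0, 0, 0], [0, 0, 0], -1]

```text
time: 3.45
position: [495.2, 11.2, 60.2]
ee_rot: [-0.0, 0.75, 0.661, -0.0]
contact_force: [-0.3, -0.0, 0.4]
gripper_width: -0.2
gripper_force: 0.0
```

>>> arm_command:
  motion:
    - [[0, 0, -0.005], [0, 0, 0], -1]
    - [[0, 0, 0], [0, 0, 0], -1]
    - [[0, 0, 0], [0, 0, 0], -1]

```text
time: 3.82
position: [495.2, 11.2, 59.2]
ee_rot: [-0.0, 0.75, 0.661, -0.0]
contact_force: [0.1, -1.2, 0.2]
gripper_width: -0.4
gripper_force: 0.0
```

>>> arm_command:
  motion:
    - [[0, 0, -0.005], [0, 0, 0], -1]
    - [[0, 0, 0], [0, 0, 0], -1]
    - [[0, 0, 0], [0, 0, 0], -1]

```text
time: 4.2
position: [495.2, 11.2, 58.2]
ee_rot: [-0.0, 0.75, 0.661, -0.0]
contact_force: [0.5, -0.2, -0.1]
gripper_width: 0.1
gripper_force: 0.0
```

>>> arm_command:
  motion:
    - [[0, 0, -0.005], [0, 0, 0], -1]
    - [[0, 0, 0], [0, 0, 0], -1]
    - [[0, 0, 0], [0, 0, 0], -1]

```text
time: 4.58
position: [495.2, 11.2, 57.1]
ee_rot: [-0.0, 0.75, 0.661, -0.0]
contact_force: [-0.8, 0.1, -0.1]
gripper_width: -0.1
gripper_force: 0.0
```

>>> arm_command:
  motion:
    - [[0, 0, -0.005], [0, 0, 0], -1]
    - [[0, 0, 0], [0, 0, 0], -1]
    - [[0, 0, 0], [0, 0, 0], -1]

```text
time: 4.95
position: [495.1, 11.2, 56.1]
ee_rot: [-0.0, 0.75, 0.661, -0.0]
contact_force: [0.1, 0.5, 0.8]
gripper_width: 0.1
gripper_force: 0.0
```

```bash
python3 - <<'E'
from h import *
a=cams.get_image("side")[:,:,::-1];b=cams.get_image("scene")[:,:,::-1]
o=np.hstack([cv2.resize(a[140:240,215:295],None,fx=5,fy=5,interpolation=2),cv2.resize(b[155:255,215:295],None,fx=5,fy=5,interpolation=2)])
cv2.imwrite("pics/t1.png",o)
print(np.mean([r.get_state()["contact_force"] for _ in range(5)],0))
E
```

```text
[-0.39365765 -0.16498059 -0.40195075]
```

View pics/t1.png

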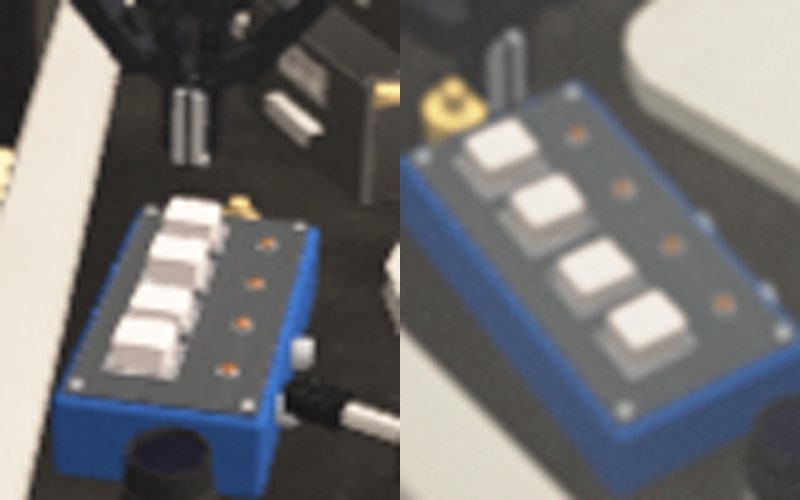

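```bash
python3 - <<'E'
from h import *
s=r.get_state();print(s["position"],s["qpos"])
print(meet([ray("side",(253.3,172)),ray("scene",(236.5,176))]))
p=np.array([495.2,11.2,56.1])
for n in("side","scene"):
    c=cams.get_calibration(n);x=c["R"]@p+c["t"];u=c["intrinsics"]@x;print(n,u[:2]/u[2])
E
```

```text
[495.17523683  11.2018729   56.17210009] [-1.16969115e-01  3.99205043e-01  1.88888033e+00  4.45369314e-05
  8.53617460e-01  8.67051992e-03]
(array([496.10891454,   3.36330286,  87.21661955]), [0.8971584890086711, 0.8971584890086564])
side [252.61394443 182.51115482]
scene [234.13652596 184.53715379]
```

```bash
python3 - <<'E'
from h import *
def pj(n,p):
    c=cams.get_calibration(n);x=c["R"]@np.array(p,float)+c["t"];u=c["intrinsics"]@x;return u[:2]/u[2]
for n in("side","scene"):
    for dx in(-42,42): print(n,"open tips pred",pj(n,[599.2+dx,0,212]))
A=cams.get_image("side")[:,:,::-1];B=cams.get_image("scene")[:,:,::-1]
a=cv2.imread("pics/side0.png");b=cv2.imread("pics/scene0.png")
g=lambda i:np.clip(255*(i/255.)**.45,0,255).astype(np.uint8)
c=lambda i,x,y,w=80,h=60:cv2.resize(g(i[y:y+h,x:x+w]),(400,300),interpolation=2)
o=np.vstack([np.hstack([c(A,215,150),c(B,200,150)]),np.hstack([c(a,260,70),c(b,240,60)])])
cv2.imwrite("pics/t2.png",o)
E
```

```text
side open tips pred [282.79502324 121.76062775]
side open tips pred [322.69223747 123.18202865]
scene open tips pred [262.72868544 113.31638293]
scene open tips pred [296.25293098  96.17499571]
```

View pics/t2.png

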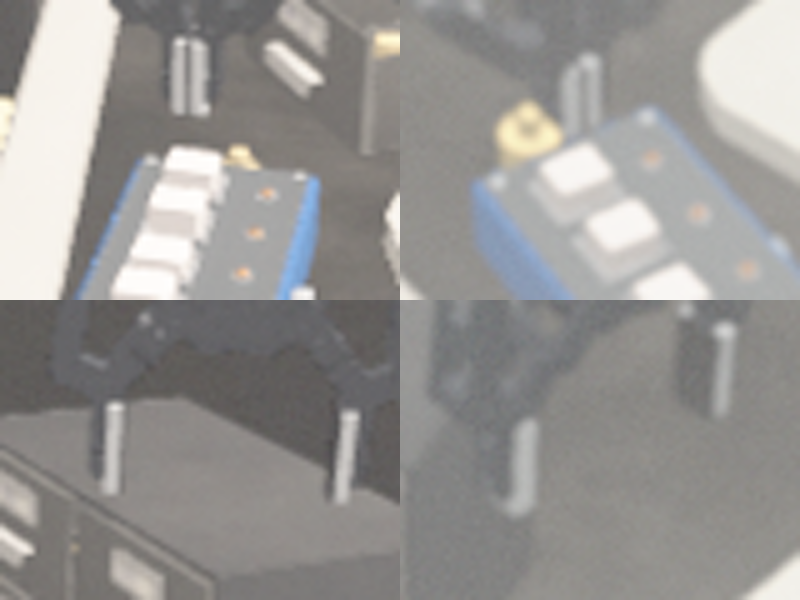

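Both fixed views and the wrist view show the shut fingertips still about 25–30 mm above key 1. They sit in line with it, and the reported TCP is about 30 mm beyond the visible tips. I continue down, watching the force.

>>> arm_command:
  motion:
    - [[0, 0, -0.03], [0, 0, 0], -1]
    - [[0, 0, -0.02], [0, 0, 0], -1]
    - [[0, 0, -0.02], [0, 0, 0], -1]
    - [[0, 0, 0], [0, 0, 0], -1]
    - [[0, 0, 0], [0, 0, 0], -1]

```text
time: 5.78
position: [495.2, 11.2, 42.1]
ee_rot: [-0.0, 0.75, 0.661, -0.0]
contact_force: [-0.5, 0.4, -0.1]
gripper_width: 0.0
gripper_force: 0.0
```

```bash
python3 - <<'E'
from h import *
A=cams.get_image("side");print(A[165:190,249:257].mean(2).round().astype(int).tolist())
E
```

```text
[[86, 134, 119, 63, 103, 146, 131, 80], [83, 131, 120, 61, 105, 145, 115, 56], [84, 132, 118, 62, 106, 145, 116, 56], [84, 132, 118, 72, 110, 146, 114, 57], [85, 133, 118, 72, 111, 146, 116, 56], [84, 133, 119, 72, 111, 146, 115, 63], [86, 133, 119, 71, 110, 146, 114, 57], [84, 133, 118, 70, 110, 147, 115, 61], [84, 133, 118, 69, 111, 145, 115, 56], [84, 133, 108, 56, 111, 146, 113, 56], [87, 133, 108, 55, 110, 148, 126, 73], [90, 133, 108, 54, 112, 155, 164, 119], [82, 121, 101, 56, 106, 148, 157, 114], [51, 59, 59, 50, 75, 106, 98, 64], [107, 149, 133, 111, 112, 99, 80, 69], [222, 251, 246, 232, 233, 220, 195, 179], [238, 248, 248, 248, 248, 249, 249, 249], [248, 248, 249, 249, 248, 249, 249, 249], [242, 243, 245, 246, 246, 248, 248, 248], [178, 184, 189, 202, 216, 226, 234, 241], [176, 175, 176, 175, 177, 172, 169, 177], [184, 180, 176, 174, 176, 176, 175, 186], [224, 219, 209, 200, 209, 205, 193, 190], [248, 248, 249, 249, 251, 249, 238, 215], [248, 248, 249, 249, 249, 250, 245, 214]]
```

>>> arm_command:
  motion:
    - [[0, 0, -0.01], [0, 0, 0], -1]
    - [[0, 0, 0], [0, 0, 0], -1]
    - [[0, 0, 0], [0, 0, 0], -1]

```text
time: 6.2
position: [495.2, 11.2, 40.2]
ee_rot: [-0.0, 0.75, 0.661, -0.0]
contact_force: [-0.2, -0.3, 0.8]
gripper_width: -0.1
gripper_force: 0.0
```

>>> arm_command:
  motion:
    - [[0, 0, -0.01], [0, 0, 0], -1]
    - [[0, 0, 0], [0, 0, 0], -1]
    - [[0, 0, 0], [0, 0, 0], -1]

```text
time: 6.58
position: [495.1, 11.2, 38.1]
ee_rot: [-0.0, 0.75, 0.661, -0.0]
contact_force: [-0.6, 0.9, 0.1]
gripper_width: -0.1
gripper_force: 0.0
```

>>> arm_command:
  motion:
    - [[0, 0, -0.01], [0, 0, 0], -1]
    - [[0, 0, -0.01], [0, 0, 0], -1]
    - [[0, 0, 0], [0, 0, 0], -1]
    - [[0, 0, 0], [0, 0, 0], -1]

```text
time: 7.08
position: [495.1, 11.2, 34.1]
ee_rot: [-0.0, 0.75, 0.661, -0.0]
contact_force: [0.2, -0.3, 0.1]
gripper_width: -0.4
gripper_force: 0.0
```

>>> arm_command:
  motion:
    - [[0, 0, -0.01], [0, 0, 0], -1]
    - [[0, 0, 0], [0, 0, 0], -1]
    - [[0, 0, 0], [0, 0, 0], -1]

```text
time: 7.45
position: [495.1, 11.2, 32.2]
ee_rot: [-0.0, 0.75, 0.661, -0.0]
contact_force: [0.1, 0.6, 0.1]
gripper_width: -0.0
gripper_force: 0.0
```

>>> arm_command:
  motion:
    - [[0, 0, -0.0075], [0, 0, 0], -1]
    - [[0, 0, 0], [0, 0, 0], -1]
    - [[0, 0, 0], [0, 0, 0], -1]

```text
time: 7.82
position: [495.1, 11.2, 30.6]
ee_rot: [-0.0, 0.75, 0.661, -0.0]
contact_force: [-0.7, 1.1, -0.1]
gripper_width: -0.1
gripper_force: 0.0
```

>>> arm_command:
  motion:
    - [[0, 0, -0.0075], [0, 0, 0], -1]
    - [[0, 0, 0], [0, 0, 0], -1]
    - [[0, 0, 0], [0, 0, 0], -1]

```text
time: 8.2
position: [495.3, 11.2, 29.3]
ee_rot: [0.0, 0.75, 0.661, 0.0]
contact_force: [0.3, 0.4, 3.8]
gripper_width: -0.0
gripper_force: 1.5
```

>>> arm_command:
  motion:
    - [[0, 0, -0.005], [0, 0, 0], -1]
    - [[0, 0, 0], [0, 0, 0], -1]
    - [[0, 0, 0], [0, 0, 0], -1]

```text
time: 8.57
position: [495.3, 11.2, 28.2]
ee_rot: [0.0, 0.75, 0.661, 0.0]
contact_force: [-0.4, 0.0, 2.8]
gripper_width: 0.1
gripper_force: 1.9
```

Key 1 gives (about 3 N over 1–2 mm), with its top at reported z≈30. On to key 2.

>>> arm_command:
  motion:
    - [[0, 0, 0.085], [0, 0, 0], -1]
    - [[-0.023, -0.178, 0], [0, 0, 0], -1]
    - [[0, 0, 0], [0, 0, 0], -1]
    - [[0, 0, -0.05], [0, 0, 0], -1]
    - [[0, 0, -0.02], [0, 0, 0], -1]
    - [[0, 0, 0], [0, 0, 0], -1]
    - [[0, 0, 0], [0, 0, 0], -1]

```text
time: 9.45
position: [490.5, -24.0, 31.0]
ee_rot: [-0.0, 0.75, 0.661, -0.0]
contact_force: [-0.2, 0.3, 0.2]
gripper_width: -0.3
gripper_force: 0.0
```

>>> arm_command:
  motion:
    - [[0, 0, -0.0075], [0, 0, 0], -1]
    - [[0, 0, 0], [0, 0, 0], -1]
    - [[0, 0, 0], [0, 0, 0], -1]

```text
time: 9.82
position: [490.8, -24.3, 29.9]
ee_rot: [0.0, 0.75, 0.661, 0.0]
contact_force: [0.1, 1.6, 2.3]
gripper_width: 0.2
gripper_force: 1.3
```

>>> arm_command:
  motion:
    - [[0, 0, -0.0075], [0, 0, 0], -1]
    - [[0, 0, 0], [0, 0, 0], -1]
    - [[0, 0, 0], [0, 0, 0], -1]

```text
time: 10.2
position: [490.8, -24.3, 28.3]
ee_rot: [0.0, 0.75, 0.661, 0.0]
contact_force: [-0.2, 2.4, 4.0]
gripper_width: -0.4
gripper_force: 1.8
```

Key 2 gives too. On to key 3.

>>> arm_command:
  motion:
    - [[0, 0, 0.085], [0, 0, 0], -1]
    - [[-0.023, -0.18, 0], [0, 0, 0], -1]
    - [[0, 0, 0], [0, 0, 0], -1]
    - [[0, 0, -0.05], [0, 0, 0], -1]
    - [[0, 0, -0.02], [0, 0, 0], -1]
    - [[0, 0, 0], [0, 0, 0], -1]
    - [[0, 0, 0], [0, 0, 0], -1]

```text
time: 11.08
position: [485.9, -60.0, 31.0]
ee_rot: [-0.0, 0.75, 0.662, -0.0]
contact_force: [-0.4, -0.8, 0.8]
gripper_width: 0.1
gripper_force: 0.0
```

>>> arm_command:
  motion:
    - [[0, 0, -0.0125], [0, 0, 0], -1]
    - [[0, 0, 0], [0, 0, 0], -1]
    - [[0, 0, 0], [0, 0, 0], -1]

```text
time: 11.45
position: [486.0, -60.4, 28.7]
ee_rot: [0.0, 0.75, 0.661, 0.0]
contact_force: [-0.6, 0.4, 0.5]
gripper_width: -0.1
gripper_force: 0.0
```

No contact here, so key 3 sits lower. I continue in small steps.

>>> arm_command:
  motion:
    - [[0, 0, -0.01], [0, 0, 0], -1]
    - [[0, 0, 0], [0, 0, 0], -1]
    - [[0, 0, 0], [0, 0, 0], -1]

```text
time: 11.82
position: [486.0, -60.4, 26.6]
ee_rot: [-0.0, 0.75, 0.661, -0.0]
contact_force: [-0.5, -0.5, -0.1]
gripper_width: -0.3
gripper_force: 0.0
```

>>> arm_command:
  motion:
    - [[0, 0, -0.005], [0, 0, 0], -1]
    - [[0, 0, 0], [0, 0, 0], -1]
    - [[0, 0, 0], [0, 0, 0], -1]

```text
time: 12.2
position: [486.0, -60.4, 25.7]
ee_rot: [-0.0, 0.75, 0.661, -0.0]
contact_force: [0.7, 1.2, -0.4]
gripper_width: 0.4
gripper_force: 0.0
```

>>> arm_command:
  motion:
    - [[0, 0, -0.003], [0, 0, 0], -1]
    - [[0, 0, 0], [0, 0, 0], -1]
    - [[0, 0, 0], [0, 0, 0], -1]

```text
time: 12.58
position: [486.1, -60.4, 25.2]
ee_rot: [0.0, 0.75, 0.661, 0.0]
contact_force: [-1.3, 1.1, 2.9]
gripper_width: -0.1
gripper_force: 1.5
```

>>> arm_command:
  motion:
    - [[0, 0, -0.001], [0, 0, 0], -1]
    - [[0, 0, 0], [0, 0, 0], -1]
    - [[0, 0, 0], [0, 0, 0], -1]

```text
time: 12.95
position: [486.1, -60.4, 25.0]
ee_rot: [0.0, 0.75, 0.661, 0.0]
contact_force: [-1.1, -0.8, 4.1]
gripper_width: -0.0
gripper_force: 2.6
```

Key 3 is stiff and 5 mm lower, so it doesn't give. I still tap key 4.

>>> arm_command:
  motion:
    - [[0, 0, 0.1], [0, 0, 0], -1]
    - [[-0.023, -0.177, 0], [0, 0, 0], -1]
    - [[0, 0, 0], [0, 0, 0], -1]
    - [[0, 0, -0.05], [0, 0, 0], -1]
    - [[0, 0, -0.02], [0, 0, 0], -1]
    - [[0, 0, 0], [0, 0, 0], -1]
    - [[0, 0, 0], [0, 0, 0], -1]

```text
time: 13.82
position: [481.3, -95.4, 30.7]
ee_rot: [-0.0, 0.75, 0.662, -0.0]
contact_force: [0.4, 0.2, -0.2]
gripper_width: 0.3
gripper_force: 0.0
```

>>> arm_command:
  motion:
    - [[0, 0, -0.0075], [0, 0, 0], -1]
    - [[0, 0, 0], [0, 0, 0], -1]
    - [[0, 0, 0], [0, 0, 0], -1]

```text
time: 14.2
position: [481.6, -95.7, 29.6]
ee_rot: [0.0, 0.75, 0.661, 0.0]
contact_force: [-0.3, 1.5, 3.8]
gripper_width: 0.1
gripper_force: 1.4
```

>>> arm_command:
  motion:
    - [[0, 0, -0.0075], [0, 0, 0], -1]
    - [[0, 0, 0], [0, 0, 0], -1]
    - [[0, 0, 0], [0, 0, 0], -1]

```text
time: 14.58
position: [481.6, -95.7, 28.0]
ee_rot: [0.0, 0.75, 0.661, 0.0]
contact_force: [0.1, 2.4, 3.8]
gripper_width: -0.2
gripper_force: 1.9
```

Key 4 gives. Back to key 3 to press it down.

>>> arm_command:
  motion:
    - [[0, 0, 0.085], [0, 0, 0], -1]
    - [[0.023, 0.177, 0], [0, 0, 0], -1]
    - [[0, 0, 0], [0, 0, 0], -1]
    - [[0, 0, -0.06], [0, 0, 0], -1]
    - [[0, 0, -0.03], [0, 0, 0], -1]
    - [[0, 0, 0], [0, 0, 0], -1]
    - [[0, 0, 0], [0, 0, 0], -1]

```text
time: 15.45
position: [485.8, -60.7, 26.6]
ee_rot: [-0.0, 0.75, 0.661, -0.0]
contact_force: [-0.3, -0.4, -0.0]
gripper_width: -0.0
gripper_force: 0.0
```

>>> arm_command:
  motion:
    - [[0, 0, -0.01], [0, 0, 0], -1]
    - [[0, 0, -0.01], [0, 0, 0], -1]
    - [[0, 0, -0.005], [0, 0, 0], -1]
    - [[0, 0, 0], [0, 0, 0], -1]
    - [[0, 0, 0], [0, 0, 0], -1]

```text
time: 16.08
position: [486.2, -60.7, 22.5]
ee_rot: [0.0, 0.75, 0.661, 0.0]
contact_force: [-0.7, -0.4, 6.8]
gripper_width: -0.0
gripper_force: 3.8
```

>>> arm_command:
  motion:
    - [[0, 0, -0.005], [0, 0, 0], -1]
    - [[0, 0, -0.003], [0, 0, 0], -1]
    - [[0, 0, 0], [0, 0, 0], -1]
    - [[0, 0, 0], [0, 0, 0], -1]

```text
time: 16.58
position: [486.2, -60.7, 21.0]
ee_rot: [0.0, 0.75, 0.661, 0.0]
contact_force: [-1.2, -1.7, 9.6]
gripper_width: 0.3
gripper_force: 4.4
```

>>> arm_command:
  motion:
    - [[0, 0, -0.003], [0, 0, 0], -1]
    - [[0, 0, 0], [0, 0, 0], -1]
    - [[0, 0, 0], [0, 0, 0], -1]

```text
time: 16.95
position: [486.3, -60.7, 20.9]
ee_rot: [0.001, 0.75, 0.661, 0.0]
contact_force: [-3.1, -0.8, 14.0]
gripper_width: -0.4
gripper_force: 7.3
```

>>> arm_command:
  motion:
    - [[0, 0, 0.05], [0, 0, 0], -1]
    - [[0, 0, 0.2], [0, 0, 0], -1]
    - [[0, 0, 0.25], [0, 0, 0], -1]
    - [[0, 0, 0.25], [0, 0, 0], -1]
    - [[-0.03, -0.2, 0.1], [0, 0, 0], -1]
    - [[0, -0.15, 0], [0, 0, 0], -1]
    - [[0, 0, 0], [0, 0, 0], -1]
    - [[0, 0, 0], [0, 0, 0], -1]
    - [[0, 0, 0], [0, 0, 0], -1]

```text
time: 18.08
position: [479.5, -129.4, 189.2]
ee_rot: [-0.001, 0.75, 0.662, -0.0]
contact_force: [-0.3, 0.2, -0.1]
gripper_width: 0.2
gripper_force: 0.0
```

```bash
python3 - <<'E'
from h import *
A=cams.get_image("side")[:,:,::-1];B=cams.get_image("scene")[:,:,::-1]
for n,im,(x0,y0,x1,y1) in(("side",A,(225,172,285,240)),("scene",B,(210,165,300,250))):
    h=cv2.cvtColor(np.ascontiguousarray(im[y0:y1,x0:x1]),cv2.COLOR_BGR2HSV)
    m=((h[...,2]>215)&(h[...,1]<60)).astype(np.uint8)
    k,l,t,ce=cv2.connectedComponentsWithStats(m,connectivity=4)
    print(n,[(ce[i]+[x0,y0]).round(1).tolist() for i in range(1,k) if 30<t[i,4]<150])
o=np.hstack([cv2.resize(A[170:270,215:295],None,fx=5,fy=5,interpolation=2),cv2.resize(B[160:300,215:327],(400,500),interpolation=2)])
cv2.imwrite("pics/t3.png",o);print(r.get_state()["contact_force"])
E
```

```text
side [[253.7, 182.5], [249.5, 194.1], [244.3, 206.7]]
scene [[234.8, 183.5], [244.0, 194.7], [253.7, 206.4], [263.9, 218.6]]
[0.26247974 1.11484154 0.42922296]
```

View pics/t3.png

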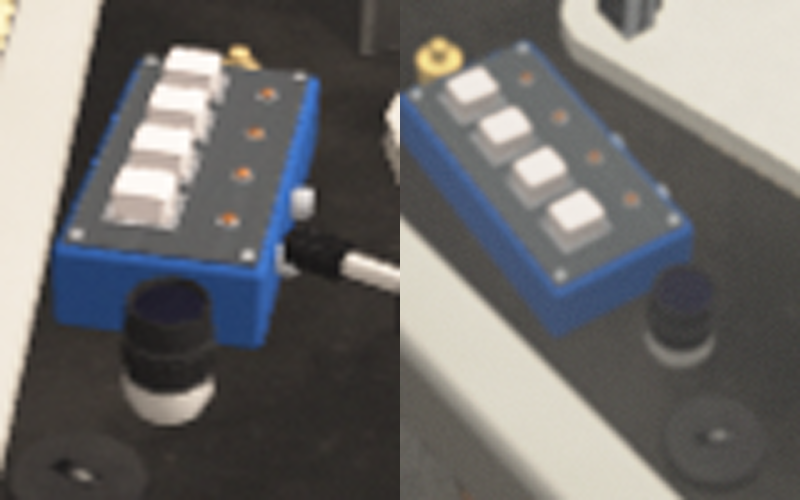

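Key 3 has risen (scene row 208.0→206.4), so all four caps are now evenly spaced. The weight, lens and cover are still standing, and the arm is clear.

```bash
python3 -c "
from bench import finish_job
print(finish_job())"
```

```text
the job is handed in; nothing more can be done
None
```

I tapped all four keys from left to right: the third was the latched one, so I pressed it to its bottom stop and it sprang out; the other three got only light taps, the weight, lens and cover were left standing, and the job is handed in.

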